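Lay a model brick wall in staggered courses, with the last brick knocked out of its mould

ROBOT

A 6-joint arm with a two-finger parallel gripper is mounted at the origin on the work surface. World frame = base frame: x ahead of the robot, y to its left, z up, the work surface at z = 0. Lengths are in m, angles in degrees, forces in N, time in s.
With the tool pointing down it reaches from about 0.375 to 0.9 m from the base axis. Payload 3.1 kg.
Tool frame: the origin (TCP) lies at the very end of the fingers, on their centre line; the grasp point (between the pads) lies 19 mm behind it; z points along the fingers, y is the line along which they close (so a half turn about z gives the same grasp; the last joint's range is limited). The gripper opens to 85 mm and grips with 20 to 120 N. Pads are 22 mm wide; open, the fingers measure 114 mm over their backs; the gripper's body (76 mm by 85 mm) begins 54 mm behind the grasp point. The pads swing forward as they close: fully open they stand 13 mm farther back than shut.
Start: joints at [-81.79, 30.224, 82.088, -0, 67.689, -10.227], TCP at [0.198, -0.593, 0.231] pointing down, gripper open.
Joint ranges: [-176.69, 176.69], [-43.24, 126.21], [12.49, 139.97], [-82, 262], [0, 151.66], [-163.58, 163.58]. Speed limits (degrees/s): [159.86, 159.86, 180, 180, 180, 180].

INTERFACE

Orientations are given as [roll, pitch, yaw] about the fixed x, y, z axes, in that order (R = Rz(yaw) Ry(pitch) Rx(roll)).
In Python, from cell import telemetry, eyes, bot gives the robot as it stands.
- The arm moves only by the tool carry_out, never from a script. Its argument "motion" is a list that holds one entry, the list of rows, each a list of 5 numbers: the opening, from -1 (shut) to 1 (fully open), then the shift along the world's x, y, z as a fraction of full scale, then the turn about the world's z as a fraction of full scale. A call has 1 to 12 rows; each row is the pose to reach, as a shift and turn from the pose commanded when the call began; what a row does not reach only later rows make up. Full scale, the value 1, is 0.25 m for a shift and pi/4 rad for a turn. A row lasts 1/12 s, in which the tool goes at most 41.7 mm and 7.16 degrees, less where a joint would pass 70% of its speed; a pose out of reach is approached as far as the arm can. A call with a number of a shift or a turn outside -1 to 1 is refused whole. A call with a gripper value outside its range is refused whole. The fingers move at their own pace and stop on an object; "force" is the grip in N (left out, the last holds). Time passes only in rows, so rows that repeat a pose let the fingers close. It gives the time, the measured TCP pose, the force, the opening and the grip force at its end, in the units of the state.
- telemetry.sense(): the state, without advancing time (a new reading comes with each control period).
- eyes.grab_frame(name): name is "scene" or "top" or "wrist"; returns the picture (384x512x3 uint8, red, green, blue); there is no depth.
- eyes.get_calibration(name): a dict with "K" (3x3 intrinsics, pixels), "R" (3x3) and "t" (3): a world point X has camera coordinates R X + t. Camera axes: x right, y down, z forward; pixel columns grow to the right and rows downward; lengths in m; the calibration is good to about 2 mm. A picture is of the moment at which its call begins: read the wrist's pose just before it. get_calibration takes no time and is no camera call; for the wrist camera it gives the pose at the moment of the call.
- bot.hand_in(): hands the job in; it is judged then, once.
The state is a dict: "time": time; "joints": joint angles; "dq": joint speeds; "joint_torque": joint torques, N m; "tool_pos": TCP position; "ee_rot": TCP orientation; "ft_force": force on the tool from outside, world axes, zero at the start; "ft_torque": the same for the moment, N m; "gripper_width": finger opening in m; "finger_force": force on a finger pad.
Only numpy, scipy, OpenCV 4.12 (cv2) and the standard library are available. Lean on these libraries where they do the work, as an engineer would, in place of code of your own. Each camera call takes 0.05 s, during which the arm holds its last target. There are 200 camera calls.

TASK

Build up the model wall on the plywood board with all the loose bricks, including the one still stuck in the mould, which you free by pressing the knockout lever right down. Lay them flat and in line with the wall in staggered courses, each brick bridging the joint of the two below it with half its length on each; three bricks make the second course, the fourth and fifth the course above it, and a sixth, if there is one, goes on top of those. Raise the lever fully again so the mould is ready for the next casting, and leave the brush jar, the glue and the power strip where they are.

Things in the scene. Friction and masses are not known exactly. Their poses are not given: they have to be found in the camera images.
- brick0_c (a point): Centre of a loose clay brick, 72 long (its x axis) x 32 x 32 mm square section, about 0.15 kg; all loose bricks are alike. This one starts sunk in the pocket of the mould, lying along the mould's y axis, its top level with the mould's top (its upper 25 mm stand clear once knocked out).
- brick1_c (a point): Centre of a loose clay brick, 72 long (its x axis) x 32 x 32 mm square section, about 0.15 kg; all loose bricks are alike. It starts lying on the table, or may be absent.
- brick2_c (a point): Centre of a loose clay brick, 72 long (its x axis) x 32 x 32 mm square section, about 0.15 kg; all loose bricks are alike. It starts lying on the table, or may be absent.
- brick3_c (a point): Centre of a loose clay brick, 72 long (its x axis) x 32 x 32 mm square section, about 0.15 kg; all loose bricks are alike. It starts lying on the table, or may be absent.
- brick4_c (a point): Centre of a loose clay brick, 72 long (its x axis) x 32 x 32 mm square section, about 0.15 kg; all loose bricks are alike. It starts lying on the table, or may be absent.
- brick5_c (a point): Centre of a loose clay brick, 72 long (its x axis) x 32 x 32 mm square section, about 0.15 kg; all loose bricks are alike. It starts lying on the table, or may be absent.
- wall: Fixed plywood board, 90 x 320 x 12 mm, with the wall's first course on it; origin under its middle; y along the wall, z up. The first course is four fixed bricks, 72 x 32 x 32 mm like the loose ones, long along y, centres at y = -114, -38, 38, 114 mm (76 mm apart, so 4 mm open joints), x = 0.
- wall_top (a point): Middle of the top face of the wall's first course, 44 mm above the table. y along the wall, x across it, z up. Half-offset places for brick centres in this frame, mm: second course z = 16, y = -76, 0, 76; third course z = 48, y = -38, 38; fourth course z = 80, y = 0; all x = 0.
- mould_mouth (a point): Middle of the flat top face of the fixed aluminium mould, 75 mm above the table. The block is 84 mm (x) by 116 mm (y); the pocket, 36 x 76 mm (long along y) and 32 mm deep, has an 18 mm steel knockout rod in its floor. x points away from the lever side, z up.
- lever_hinge (a point): Hinge axis of the knockout lever (parallel to the mould's y axis), 55 mm to the mould's -x side of its middle, 30 mm above the table.
- lever_grip (a point): Middle of the black rubber grip at the lever's free end, 18 mm wide (along the mould's y), 24 mm thick, 50 mm long along the lever; 123 mm from the hinge, on the mould's -x side. 95 mm above the table when the lever is up, about 47 mm when it is down. Can be pinched across its width from above.
- lever (a joint): Knockout lever angle, rad: 0 = grip up and rod level with the pocket floor, 0.42 = grip pressed fully down and rod 25 mm up. The rod follows the lever (60 mm per rad). Stiff hinge: takes about 4 N at the grip to move and stays where it is left.
- brush_jar: White pot of paintbrushes, 72 mm across, pot 95 mm high, brushes to 190 mm; origin under its middle. To be left alone.
- glue: White glue bottle, 56 mm across, 130 mm high; origin under its middle. To be left alone.
- power_strip: Aluminium power strip, 50 x 300 x 35 mm, with plugs to 80 mm high; origin under its middle. To be left alone.
There are look-alikes about, which are no part of the job. What is shaped like the part that bears brick4_c but red is not meant.

How it is judged (in metres and radians):
On the way:
1. the knockout lever has been pressed down (past 0.33 rad) so that the rod lifts the moulded brick (value of joint lever above 0.33 rad), for 0.2 s.
At the end, for the whole second after the job is handed in: Every brick present rests in one of the half-offset places of the second, third or fourth course (within 10 mm along the wall, 9 mm across it, 6 mm in height, long side within 0.14 rad of the wall's direction), at rest; the lever is up again (below 0.1 rad) (x of brick0_c in the frame of wall_top between -0.009 and 0.009 m and angle between the x axis of each of brick0_c, brick1_c, brick2_c, brick3_c, brick4_c, brick5_c and the y axis of wall_top, either way round below 0.14 rad and linear speed of each of brick0, brick1, brick2, brick3, brick4, brick5 below 0.02 m/s and ((z of brick0_c in the frame of wall_top between 0.01 and 0.022 m and y of brick0_c in the frame of wall_top between -0.086 and -0.066 m) or (z of brick0_c in the frame of wall_top between 0.01 and 0.022 m and y of brick0_c in the frame of wall_top between -0.01 and 0.01 m) or (z of brick0_c in the frame of wall_top between 0.01 and 0.022 m and y of brick0_c in the frame of wall_top between 0.066 and 0.086 m) or (z of brick0_c in the frame of wall_top between 0.042 and 0.054 m and y of brick0_c in the frame of wall_top between -0.048 and -0.028 m) or (z of brick0_c in the frame of wall_top between 0.042 and 0.054 m and y of brick0_c in the frame of wall_top between 0.028 and 0.048 m) or (z of brick0_c in the frame of wall_top between 0.074 and 0.086 m and y of brick0_c in the frame of wall_top between -0.01 and 0.01 m)) and x of brick1_c in the frame of wall_top between -0.009 and 0.009 m and ((z of brick1_c in the frame of wall_top between 0.01 and 0.022 m and y of brick1_c in the frame of wall_top between -0.086 and -0.066 m) or (z of brick1_c in the frame of wall_top between 0.01 and 0.022 m and y of brick1_c in the frame of wall_top between -0.01 and 0.01 m) or (z of brick1_c in the frame of wall_top between 0.01 and 0.022 m and y of brick1_c in the frame of wall_top between 0.066 and 0.086 m) or (z of brick1_c in the frame of wall_top between 0.042 and 0.054 m and y of brick1_c in the frame of wall_top between -0.048 and -0.028 m) or (z of brick1_c in the frame of wall_top between 0.042 and 0.054 m and y of brick1_c in the frame of wall_top between 0.028 and 0.048 m) or (z of brick1_c in the frame of wall_top between 0.074 and 0.086 m and y of brick1_c in the frame of wall_top between -0.01 and 0.01 m)) and x of brick2_c in the frame of wall_top between -0.009 and 0.009 m and ((z of brick2_c in the frame of wall_top between 0.01 and 0.022 m and y of brick2_c in the frame of wall_top between -0.086 and -0.066 m) or (z of brick2_c in the frame of wall_top between 0.01 and 0.022 m and y of brick2_c in the frame of wall_top between -0.01 and 0.01 m) or (z of brick2_c in the frame of wall_top between 0.01 and 0.022 m and y of brick2_c in the frame of wall_top between 0.066 and 0.086 m) or (z of brick2_c in the frame of wall_top between 0.042 and 0.054 m and y of brick2_c in the frame of wall_top between -0.048 and -0.028 m) or (z of brick2_c in the frame of wall_top between 0.042 and 0.054 m and y of brick2_c in the frame of wall_top between 0.028 and 0.048 m) or (z of brick2_c in the frame of wall_top between 0.074 and 0.086 m and y of brick2_c in the frame of wall_top between -0.01 and 0.01 m)) and x of brick3_c in the frame of wall_top between -0.009 and 0.009 m and ((z of brick3_c in the frame of wall_top between 0.01 and 0.022 m and y of brick3_c in the frame of wall_top between -0.086 and -0.066 m) or (z of brick3_c in the frame of wall_top between 0.01 and 0.022 m and y of brick3_c in the frame of wall_top between -0.01 and 0.01 m) or (z of brick3_c in the frame of wall_top between 0.01 and 0.022 m and y of brick3_c in the frame of wall_top between 0.066 and 0.086 m) or (z of brick3_c in the frame of wall_top between 0.042 and 0.054 m and y of brick3_c in the frame of wall_top between -0.048 and -0.028 m) or (z of brick3_c in the frame of wall_top between 0.042 and 0.054 m and y of brick3_c in the frame of wall_top between 0.028 and 0.048 m) or (z of brick3_c in the frame of wall_top between 0.074 and 0.086 m and y of brick3_c in the frame of wall_top between -0.01 and 0.01 m)) and x of brick4_c in the frame of wall_top between -0.009 and 0.009 m and ((z of brick4_c in the frame of wall_top between 0.01 and 0.022 m and y of brick4_c in the frame of wall_top between -0.086 and -0.066 m) or (z of brick4_c in the frame of wall_top between 0.01 and 0.022 m and y of brick4_c in the frame of wall_top between -0.01 and 0.01 m) or (z of brick4_c in the frame of wall_top between 0.01 and 0.022 m and y of brick4_c in the frame of wall_top between 0.066 and 0.086 m) or (z of brick4_c in the frame of wall_top between 0.042 and 0.054 m and y of brick4_c in the frame of wall_top between -0.048 and -0.028 m) or (z of brick4_c in the frame of wall_top between 0.042 and 0.054 m and y of brick4_c in the frame of wall_top between 0.028 and 0.048 m) or (z of brick4_c in the frame of wall_top between 0.074 and 0.086 m and y of brick4_c in the frame of wall_top between -0.01 and 0.01 m)) and x of brick5_c in the frame of wall_top between -0.009 and 0.009 m and ((z of brick5_c in the frame of wall_top between 0.01 and 0.022 m and y of brick5_c in the frame of wall_top between -0.086 and -0.066 m) or (z of brick5_c in the frame of wall_top between 0.01 and 0.022 m and y of brick5_c in the frame of wall_top between -0.01 and 0.01 m) or (z of brick5_c in the frame of wall_top between 0.01 and 0.022 m and y of brick5_c in the frame of wall_top between 0.066 and 0.086 m) or (z of brick5_c in the frame of wall_top between 0.042 and 0.054 m and y of brick5_c in the frame of wall_top between -0.048 and -0.028 m) or (z of brick5_c in the frame of wall_top between 0.042 and 0.054 m and y of brick5_c in the frame of wall_top between 0.028 and 0.048 m) or (z of brick5_c in the frame of wall_top between 0.074 and 0.086 m and y of brick5_c in the frame of wall_top between -0.01 and 0.01 m)) and value of joint lever below 0.1 rad); the robot touches nothing.
It fails at once if a bystander (brush jar, glue bottle or power strip) is pushed more than 40 mm or tipped over ((distance of brush_jar from where it was at the start of the episode above 0.04 m or angle between brush_jar's own z axis and vertical above 0.5 rad) or (distance of glue from where it was at the start of the episode above 0.04 m or angle between glue's own z axis and vertical above 0.5 rad) or (distance of power_strip from where it was at the start of the episode above 0.04 m or angle between power_strip's own z axis and vertical above 0.5 rad)).
Of brick1, brick2, brick3, brick4, brick5 only 3 to 5 are there at a start; the rules pass over those that are not, and their reading is None.
At some moment in a run one of brick1, brick2, brick3, brick4, brick5 may be knocked a few centimetres aside while the robot is not near it.
Once in a run the grip may slacken for a moment while it holds something.
It also fails if it takes over 210 s, if anything falls off the work surface, if the arm or the gripper's body presses on something with over 40 N, if the wrist force passes 120 N, or if a joint passes its speed limit or range.

## Working session

There is one attempt and no reset: what is moved stays moved. The work goes in short steps, Python scripts to look and compute and a tool call to move; the robot and the scene stay as the last step left them, time stands still between calls to the robot, and variables do not carry over. Pictures are saved under pics/ and viewed, at most 14 in all, crops included, and the job is handed in when it is done.

Besides the shell and the picture viewer there is one more tool, called after "Emit:" in YAML: its name, and indented under it one key for each argument. carry_out: Moves the arm, as the interface text tells. Its arguments: {"type":"object","properties":{"motion":{"type":"array"},"force":{"type":"number"}},"required":["motion"]}

```bash
mkdir -p pics; ls; python3 - <<'E'
from cell import telemetry, eyes, bot
import cv2,numpy as np
s=telemetry.sense(); print({k:np.round(v,3).tolist() for k,v in s.items()})
for n in("top","scene"):
    im=eyes.grab_frame(n); cv2.imwrite(f"pics/{n}0.png",im[...,::-1]); np.save(f"pics/{n}0.npy",im)
    c=eyes.get_calibration(n); print(n,np.round(c["K"],1).tolist(),np.round(c["R"],3).tolist(),np.round(c["t"],3).tolist())
E
```

```text
pics
{'time': 0.0, 'joints': [-81.79, 30.279, 82.158, 0.001, 67.689, -10.228], 'dq': [-0.005, -0.07, -0.004, 0.018, 0.018, 0.005], 'joint_torque': [0.002, -44.234, -17.803, -0.0, 0.008, -0.0], 'tool_pos': [0.198, -0.592, 0.23], 'ee_rot': [-179.877, -0.023, 18.437], 'ft_force': [-0.648, -0.541, 0.623], 'ft_torque': [-0.025, -0.035, 0.009], 'finger_force': 0.0, 'gripper_width': 0.085}
top [[358.6, 0.0, 251.3], [0.0, 358.6, 186.2], [0.0, 0.0, 1.0]] [[-0.05, -0.999, -0.0], [-0.974, 0.049, -0.223], [0.223, -0.011, -0.975]] [0.038, 0.612, 0.898]
scene [[441.7, 0.0, 251.5], [0.0, 441.7, 196.2], [0.0, 0.0, 1.0]] [[-0.427, 0.904, -0.004], [0.761, 0.357, -0.541], [-0.488, -0.234, -0.841]] [0.238, -0.396, 1.475]
```

View pics/top0.png

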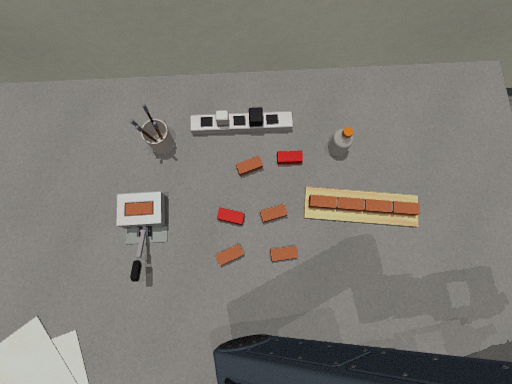

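View pics/scene0.png

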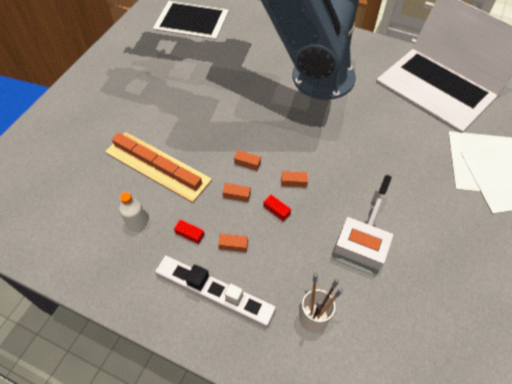

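The top view shows:
- Clay (orange-brown) bricks on the table at (250,166), (273,213), (230,255) and (284,254), plus one in the mould at (139,209). That makes 5 in all.
- Red look-alikes at (290,157) and (231,216), not meant.
- The first-course wall bricks at (323–406,201–209), fixed.
- The lever grip at (136,270), the glue at (343,138), the jar at (155,132) and the power strip at (241,121).

I'm choosing the brown-orange ones.

```bash
cat > h.py <<'E'
import numpy as np, cv2
from cell import telemetry, eyes, bot
def ray(c,u,v,z):
    R,t=np.array(c["R"]),np.array(c["t"]); C=-R.T@t
    d=R.T@np.linalg.inv(c["K"])@np.array([u,v,1.]); return C+d*(z-C[2])/d[2]
def blobs(im,lo,hi,amin):
    m=cv2.inRange(cv2.cvtColor(im,cv2.COLOR_RGB2HSV),lo,hi)
    cs,_=cv2.findContours(m,cv2.RETR_EXTERNAL,cv2.CHAIN_APPROX_NONE)
    return [c for c in cs if cv2.contourArea(c)>amin]
def rect(c,cal,z):
    """contour -> world min-area rect: centre, long, short, yaw of long axis (deg)"""
    P=np.array([ray(cal,u,v,z)[:2] for u,v in c.reshape(-1,2)])
    (x,y),(w,h),a=cv2.minAreaRect((P*1000).astype(np.float32))
    if w<h: w,h,a=h,w,a+90
    return np.array([x,y]),w,h,(a+90)%180-90
E
python3 - <<'E'
from h import *
im=np.load("pics/top0.npy"); cal=eyes.get_calibration("top")
hsv=cv2.cvtColor(im,cv2.COLOR_RGB2HSV)
for u,v in [(250,165),(273,212),(230,254),(284,253),(290,157),(231,216),(139,208),(351,203),(309,192),(130,199)]: print((u,v),hsv[v,u])
for c in blobs(im,(4,120,60),(14,255,255),40):
    m=c.reshape(-1,2).mean(0); z=.075 if m[0]<170 else .044 if m[0]>305 else .03
    p,w,h,a=rect(c,cal,z); print("clay",m.round(),p.round(),round(w),round(h),round(a,1))
for n,(lo,hi,z) in dict(board=((15,60,120),(30,255,255),.012),grip=((0,0,0),(180,255,40),.107)).items():
    for c in blobs(im,lo,hi,60):
        p,w,h,a=rect(c,cal,z); print(n,c.reshape(-1,2).mean(0).round(),p.round(),round(w),round(h),round(a,1))
im2=cv2.resize(im[140:300,110:310],(800,640),interpolation=cv2.INTER_CUBIC)[:600]
cv2.imwrite("pics/crop0.png",im2[...,::-1])
E
```

```text
(250, 165) [ 10 155 170]
(273, 212) [  9 159 167]
(230, 254) [ 10 159 168]
(284, 253) [ 10 157 167]
(290, 157) [  0 204 186]
(231, 216) [  0 191 192]
(139, 208) [ 10 152 168]
(351, 203) [ 10 155 170]
(309, 192) [ 23  76 198]
(130, 199) [ 23   5 197]
clay [283. 253.] [433. -71.] 72 32 -84.9
clay [229. 254.] [437.  75.] 70 32 -68.3
clay [273. 213.] [544. -50.] 71 33 -76.1
clay [139. 208.] [568. 308.] 71 32 -89.4
clay [366. 205.] [ 550. -298.] 301 38 82.5
clay [249. 166.] [683.  10.] 72 37 -71.7
board [359. 206.] [ 553. -300.] 321 91 82.4
grip [428. 367.] [ 153. -384.] 376 59 80.2
grip [310. 350.] [ 203. -107.] 250 47 81.5
grip [244. 341.] [231.  44.] 118 21 -82.3
grip [136. 270.] [407. 302.] 47 20 -9.6
```

View pics/crop0.png

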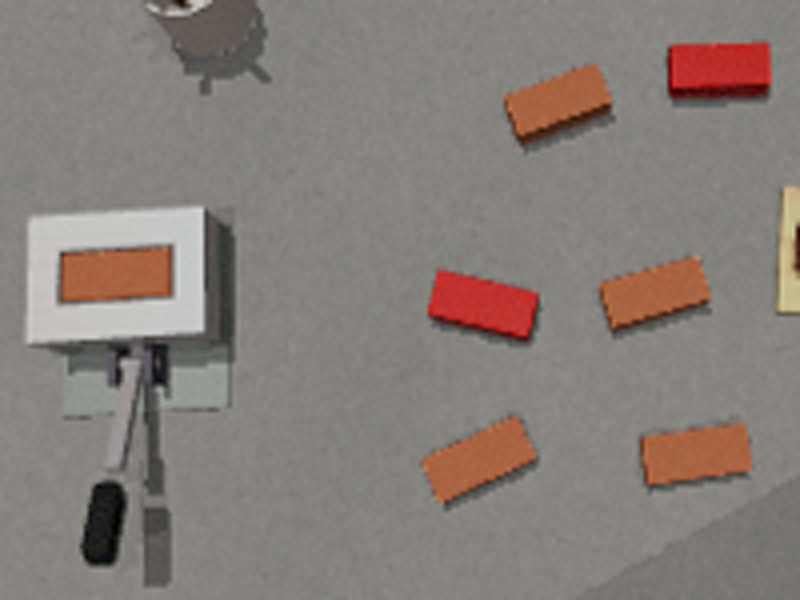

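The crop confirms the tops of the four clay bricks at crop pixels (560,100), (655,292), (480,460) and (695,455). The pure-red ones at (720,68) and (483,305) are look-alikes. I'm moving towards the nearest brick, at (433,-71) mm.

Emit:
carry_out:
  motion:
    - [[1,0.15,0.3,0,0.3],[1,0.3,0.6,0,0.6],[1,0.45,1,0,0.85],[1,0.45,1,0,0.85],[1,0.45,1,0,0.85],[1,0.45,1,0,0.85],[1,0.45,1,0,0.85],[1,0.45,1,0,0.85],[1,0.45,1,0,0.85]]
  force: 50

```text
time: 0.85
tool_pos: [0.3106, -0.3416, 0.2313]
ee_rot: [-180.0, 0.0, 56.8]
ft_force: [-1.2, -0.2, -0.4]
gripper_width: 0.0851
finger_force: 0.0
```

Emit:
carry_out:
  motion:
    - [[1,0.49,1,-0.3,0.85],[1,0.49,1,-0.3,0.85],[1,0.49,1,-0.3,0.85],[1,0.49,1,-0.3,0.85],[1,0.49,1,-0.3,0.85],[1,0.49,1,-0.3,0.85],[1,0.49,1,-0.3,0.85],[1,0.49,1,-0.3,0.85],[1,0.49,1,-0.3,0.85]]

```text
time: 1.6
tool_pos: [0.4336, -0.0925, 0.1556]
ee_rot: [-180.0, 0.0, 95.1]
ft_force: [-0.5, 0.2, -0.1]
gripper_width: 0.0855
finger_force: 0.0
```

```bash
python3 - <<'E'
from h import *
s=telemetry.sense(); print(np.round(s["tool_pos"],4),np.round(s["ee_rot"],2),np.round(s["ft_force"],1),s["time"])
c=eyes.get_calibration("wrist"); im=eyes.grab_frame("wrist"); cv2.imwrite("pics/w1.png",im[...,::-1])
print(np.round(-np.array(c["R"]).T@c["t"],3))
for k in blobs(im,(4,120,60),(14,255,255),200):
    p,w,h,a=rect(k,c,.032); print(k.reshape(-1,2).mean(0).round(),p.round(1),round(w,1),round(h,1),round(a,1))
E
```

```text
[ 0.4336 -0.0925  0.1556] [-1.7996e+02  1.0000e-02  9.5140e+01] [-0.5  0.2 -0.1] 1.6
[ 0.427 -0.019  0.297]
[335. 311.] [ 545.2 -238. ] 68.7 20.0 82.1
[376. 254.] [ 574.9 -156.9] 56.7 16.5 -38.7
[256. 165.] [432.8 -72. ] 72.6 31.7 -85.3
[366. 154.] [539.2 -52.5] 73.2 40.0 -76.9
[500. 109.] [ 6.555e+02 -2.000e-01] 71.1 21.5 -69.7
[277.  23.] [442.8  55.4] 43.1 34.1 -68.2
```

View pics/w1.png

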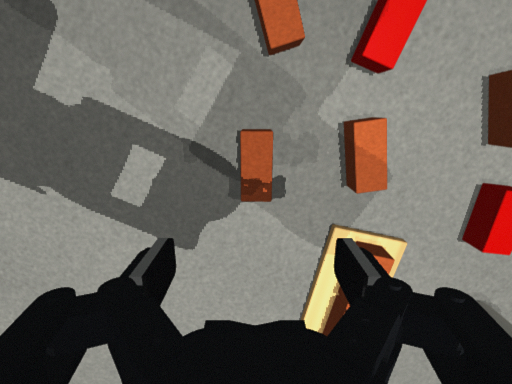

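The wrist view shows the target brick at pixel (256,165), with the red ones at (390,30) and (490,220). It agrees with the top view, so I'm grasping.

Emit:
carry_out:
  motion:
    - [[1,0,0.082,-0.2,0],[1,0,0.082,-0.4,0],[1,0,0.082,-0.56,0],[1,0,0.082,-0.6,0],[1,0,0.082,-0.6,0],[-1,0,0.082,-0.6,0],[-1,0,0.082,-0.6,0],[-1,0,0.082,-0.6,0],[-1,0,0.082,-0.6,0],[-1,0,0.082,-0.6,0],[-1,0,0.082,-0.6,0],[-1,0,0.082,-0.6,0]]
  force: 50

```text
time: 2.65
tool_pos: [0.434, -0.0732, 0.0085]
ee_rot: [179.8, 0.1, 95.0]
ft_force: [-0.9, -3.4, 8.2]
gripper_width: 0.0312
finger_force: 50.2
```

Emit:
carry_out:
  motion:
    - [[-1,0,0,0.2,0],[-1,0,0,0.4,0],[-1,0,0,0.6,0],[-1,0.12,-0.2,0.64,-0.1],[-1,0.25,-0.4,0.64,-0.2],[-1,0.4,-0.6,0.64,-0.28],[-1,0.48,-0.8,0.64,-0.28],[-1,0.48,-0.91,0.64,-0.28],[-1,0.48,-0.91,0.64,-0.28],[-1,0.48,-0.91,0.64,-0.28],[-1,0.48,-0.91,0.64,-0.28]]

```text
time: 3.57
tool_pos: [0.5544, -0.3049, 0.1679]
ee_rot: [179.7, 0.2, 82.2]
ft_force: [0.0, -0.7, -1.8]
gripper_width: 0.0311
finger_force: 50.6
```

```bash
python3 - <<'E'
from h import *
s=telemetry.sense(); print(np.round(s["tool_pos"],4),np.round(s["ee_rot"],2),s["gripper_width"],s["time"])
c=eyes.get_calibration("wrist"); im=eyes.grab_frame("wrist"); cv2.imwrite("pics/w2.png",im[...,::-1])
for k in blobs(im,(4,120,60),(14,255,255),200):
    p,w,h,a=rect(k,c,.044); print(k.reshape(-1,2).mean(0).round(),p.round(1),round(w,1),round(h,1),round(a,1))
E
```

```text
[ 0.5544 -0.3049  0.1679] [179.69   0.24  82.15] 0.031114414901590826 3.5667
[254. 217.] [ 548.2 -350.8] 246.9 70.3 82.2
[498. 110.] [ 790.8 -264.9] 38.1 25.7 -82.4
[251.  57.] [ 567.  -189.1] 71.2 31.5 82.8
```

View pics/w2.png

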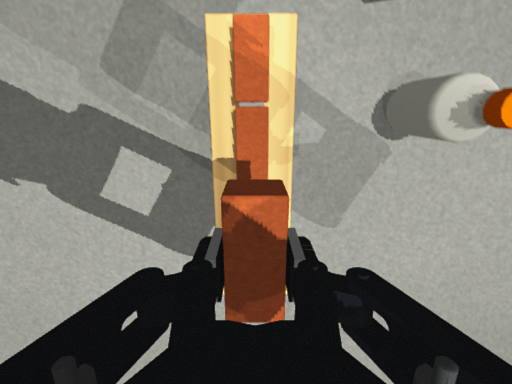

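The wrist view shows the brick held squarely at (255,250), with the wall's first-course bricks at (251,57) and (251,140) below it. Both agree with the board estimate.

Emit:
carry_out:
  motion:
    - [[-1,0,0,-0.1,0],[-1,0,0,-0.2,0],[-1,0,0,-0.3,0],[-1,0,0,-0.38,0],[-1,0,0,-0.38,0],[-1,0,0,-0.38,0],[-1,0,0,-0.38,0],[-1,0,0,-0.38,0]]

```text
time: 4.28
tool_pos: [0.5537, -0.3001, 0.0734]
ee_rot: [179.8, 0.1, 82.4]
ft_force: [-0.6, -0.5, -1.9]
gripper_width: 0.031
finger_force: 50.5
```

Emit:
carry_out:
  motion:
    - [[-1,-0.003,-0.01,-0.04,0],[-1,-0.003,-0.01,-0.07,0],[-1,-0.003,-0.01,-0.084,0],[-1,-0.003,-0.01,-0.084,0],[-1,-0.003,-0.01,-0.084,0],[-1,-0.003,-0.01,-0.084,0]]

```text
time: 4.78
tool_pos: [0.5521, -0.3029, 0.0524]
ee_rot: [180.0, 0.1, 82.4]
ft_force: [-3.1, 0.3, 11.1]
gripper_width: 0.0312
finger_force: 52.6
```

Emit:
carry_out:
  motion:
    - [[0.4,0,0,0,0],[0.4,0,0,0,0],[0.4,0,0,0,0],[0.4,0,0,0,0],[1,0,0,0.1,0],[1,0,0,0.25,0],[1,0,0,0.4,0],[1,0,0.2,0.4,0],[1,0,0.4,0.4,0],[1,0,0.5,0.4,0.2],[1,0,0.6,0.4,0.2],[1,0,0.6,0.4,0.2]]

```text
time: 5.78
tool_pos: [0.5502, -0.1466, 0.1499]
ee_rot: [-179.8, -0.2, 91.7]
ft_force: [-0.8, -0.1, 0.7]
gripper_width: 0.0855
finger_force: 0.0
```

```bash
cat > look.py <<'E'
from h import *
import sys
s=telemetry.sense(); print(np.round(s["tool_pos"],4),np.round(s["ee_rot"],2),round(s["gripper_width"],4),round(s["time"],2))
for cam in sys.argv[2:]:
    c=eyes.get_calibration(cam); im=eyes.grab_frame(cam); cv2.imwrite(f"pics/{sys.argv[1]}_{cam}.png",im[...,::-1])
    for z in (.032,.076):
        print(cam,"z",z)
        for k in blobs(im,(4,120,60),(14,255,255),60):
            p,w,h,a=rect(k,c,z)
            if 60<w<82 and 22<h<48: print("  ",k.reshape(-1,2).mean(0).round(),p.round(1),round(w,1),round(h,1),round(a,1))
E
python3 look.py a top wrist
```

```text
[ 0.5502 -0.1466  0.1499] [-179.8    -0.2    91.67] 0.0855 5.78
top z 0.032
   [273. 213.] [543.5 -49.9] 71.7 32.9 -76.5
   [138. 208.] [575.1 321.1] 74.7 33.5 -89.5
   [249. 166.] [682.    9.3] 71.6 36.4 -72.1
top z 0.076
   [273. 213.] [537.  -46.8] 68.5 31.5 -76.5
   [138. 208.] [567.1 307.4] 71.4 32.0 -89.5
   [249. 166.] [669.3   9.7] 68.4 34.8 -72.1
wrist z 0.032
   [251.  82.] [545.3 -53. ] 70.9 31.7 -76.8
wrist z 0.076
```

Emit:
carry_out:
  motion:
    - [[1,-0.034,0.15,-0.1,0.15],[1,-0.034,0.3,-0.2,0.264],[1,-0.034,0.4,-0.3,0.264],[1,-0.034,0.4,-0.45,0.264],[1,-0.034,0.4,-0.57,0.264],[1,-0.034,0.4,-0.57,0.264],[1,-0.034,0.4,-0.57,0.264],[-1,-0.034,0.4,-0.57,0.264],[-1,-0.034,0.4,-0.57,0.264],[-1,-0.034,0.4,-0.57,0.264],[-1,-0.034,0.4,-0.57,0.264],[-1,-0.034,0.4,-0.57,0.264]]

```text
time: 6.88
tool_pos: [0.5446, -0.053, 0.0096]
ee_rot: [179.8, 0.1, 103.2]
ft_force: [-0.6, -0.7, 2.9]
gripper_width: 0.0312
finger_force: 51.1
```

Emit:
carry_out:
  motion:
    - [[-1,0,0,0.16,0],[-1,0,0,0.32,0],[-1,0.02,-0.1,0.4,-0.1],[-1,0.04,-0.25,0.4,-0.2],[-1,0.06,-0.4,0.4,-0.3],[-1,0.072,-0.55,0.4,-0.4],[-1,0.072,-0.698,0.4,-0.464],[-1,0.072,-0.698,0.4,-0.464],[-1,0.072,-0.698,0.3,-0.464],[-1,0.072,-0.698,0.23,-0.464],[-1,0.072,-0.698,0.23,-0.464],[-1,0.072,-0.698,0.23,-0.464]]

```text
time: 7.88
tool_pos: [0.5604, -0.2262, 0.0648]
ee_rot: [-179.9, -0.1, 82.3]
ft_force: [-0.2, -0.0, -1.2]
gripper_width: 0.0316
finger_force: 32.9
```

Emit:
carry_out:
  motion:
    - [[-1,0,0,0,0],[-1,0,0,-0.03,0],[-1,0,0,-0.05,0],[-1,0,0,-0.056,0],[-1,0,0,-0.056,0],[-1,0,0,-0.056,0],[-1,0,0,-0.056,0]]

```text
time: 8.47
tool_pos: [0.5622, -0.227, 0.0535]
ee_rot: [179.9, 0.1, 82.4]
ft_force: [-1.4, 1.4, 9.2]
gripper_width: 0.0311
finger_force: 58.1
```

Emit:
carry_out:
  motion:
    - [[0.4,0,0,0,0],[0.4,0,0,0,0],[0.4,0,0,0,0],[0.4,0,0,0,0],[1,0,0,0.15,0],[1,0,0,0.3,0],[1,0,0.15,0.4,0],[1,-0.1,0.3,0.4,0.1],[1,-0.2,0.45,0.4,0.25],[1,-0.3,0.6,0.4,0.5],[1,-0.3,0.8,0.4,0.5],[1,-0.3,0.8,0.4,0.5]]

```text
time: 9.47
tool_pos: [0.4828, -0.0229, 0.1511]
ee_rot: [-179.8, -0.2, 105.0]
ft_force: [0.1, -0.3, -0.5]
gripper_width: 0.0854
finger_force: 0.0
```

```bash
python3 look.py b top wrist; python3 - <<'E'
import cv2
im=cv2.imread("pics/b_top.png")[120:300,200:440]; cv2.imwrite("pics/b_crop.png",cv2.resize(im,(800,600),interpolation=cv2.INTER_CUBIC))
E
```

```text
[ 0.4828 -0.0229  0.1511] [-179.81   -0.19  105.05] 0.0854 9.47
top z 0.032
   [138. 208.] [575.8 321. ] 74.7 33.5 -88.8
   [249. 166.] [682.    9.3] 71.6 36.4 -72.1
top z 0.076
   [138. 208.] [567.8 307.3] 71.3 32.0 -88.8
   [249. 166.] [669.3   9.7] 68.4 34.8 -72.1
wrist z 0.032
   [233.  75.] [437.6  73.3] 70.9 31.6 -68.1
wrist z 0.076
   [445. 205.] [639.3  15.3] 65.0 41.6 -71.8
```

View pics/b_crop.png

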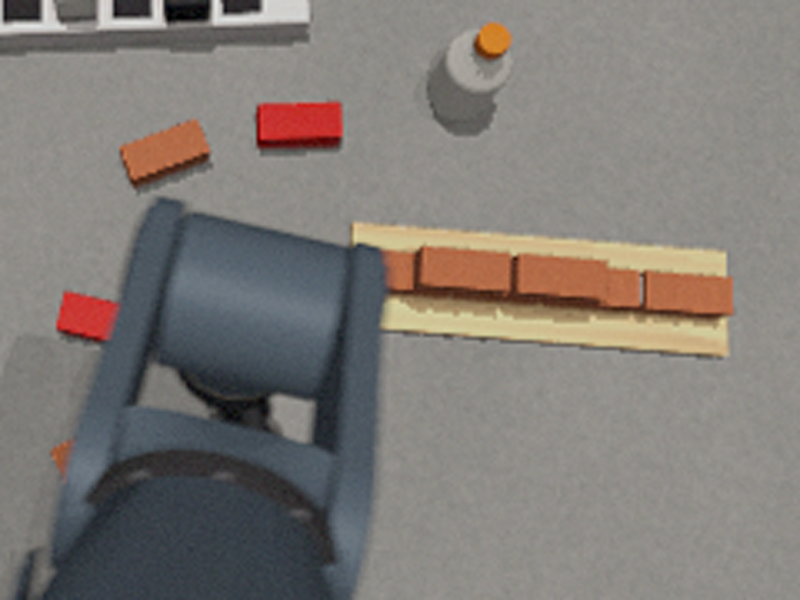

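The crop shows two bricks placed in the second course at (465,268) and (560,278), aligned and bridging the joints. Next brick: (437,74).

Emit:
carry_out:
  motion:
    - [[1,-0.1,0.15,-0.1,0.1],[1,-0.2,0.3,-0.2,0.153],[1,-0.2,0.404,-0.3,0.153],[1,-0.2,0.404,-0.45,0.153],[1,-0.2,0.404,-0.57,0.153],[1,-0.2,0.404,-0.57,0.153],[1,-0.2,0.404,-0.57,0.153],[-1,-0.2,0.404,-0.57,0.153],[-1,-0.2,0.404,-0.57,0.153],[-1,-0.2,0.404,-0.57,0.153],[-1,-0.2,0.404,-0.57,0.153],[-1,-0.2,0.404,-0.57,0.153]]

```text
time: 10.57
tool_pos: [0.4378, 0.0737, 0.0109]
ee_rot: [179.8, 0.1, 111.7]
ft_force: [-1.6, -1.4, 7.0]
gripper_width: 0.0313
finger_force: 49.6
```

Emit:
carry_out:
  motion:
    - [[-1,0,0,0.16,0],[-1,0,0,0.32,0],[-1,0,-0.1,0.4,-0.1],[-1,0.05,-0.25,0.4,-0.2],[-1,0.1,-0.4,0.4,-0.3],[-1,0.15,-0.55,0.4,-0.4],[-1,0.2,-0.7,0.4,-0.4],[-1,0.2,-0.85,0.4,-0.4],[-1,0.2,-1,0.4,-0.4],[-1,0.2,-1,0.4,-0.4]]

```text
time: 11.4
tool_pos: [0.4889, -0.1838, 0.1102]
ee_rot: [179.6, 0.4, 93.4]
ft_force: [1.2, 0.1, -1.1]
gripper_width: 0.031
finger_force: 50.5
```

Emit:
carry_out:
  motion:
    - [[-1,0.05,-0.15,0,-0.1],[-1,0.1,-0.3,0,-0.2],[-1,0.15,-0.45,0,-0.253],[-1,0.22,-0.6,0,-0.253],[-1,0.22,-0.75,0,-0.253],[-1,0.22,-0.805,0,-0.253],[-1,0.22,-0.805,0,-0.253],[-1,0.22,-0.805,-0.1,-0.253],[-1,0.22,-0.805,-0.18,-0.253],[-1,0.22,-0.805,-0.18,-0.253],[-1,0.22,-0.805,-0.18,-0.253]]

```text
time: 12.32
tool_pos: [0.5401, -0.3747, 0.063]
ee_rot: [-179.8, -0.2, 82.4]
ft_force: [0.6, -0.2, -0.8]
gripper_width: 0.031
finger_force: 50.5
```

Emit:
carry_out:
  motion:
    - [[-1,0,0,0,0],[-1,0,0,-0.03,0],[-1,0,0,-0.04,0],[-1,0,0,-0.048,0],[-1,0,0,-0.048,0],[-1,0,0,-0.048,0],[-1,0,0,-0.048,0]]

```text
time: 12.9
tool_pos: [0.5421, -0.3772, 0.055]
ee_rot: [179.9, 0.1, 82.4]
ft_force: [-3.0, 2.6, 11.3]
gripper_width: 0.031
finger_force: 52.0
```

Emit:
carry_out:
  motion:
    - [[0.4,0,0,0,0],[0.4,0,0,0,0],[0.4,0,0,0,0],[0.4,0,0,0,0],[1,0,0,0.15,0],[1,0,0,0.3,0],[1,0.1,0.15,0.4,0],[1,0.2,0.3,0.4,0.1],[1,0.3,0.45,0.4,0.25],[1,0.4,0.6,0.4,0.4],[1,0.4,0.75,0.4,0.5],[1,0.4,0.9,0.4,0.55]]

```text
time: 13.9
tool_pos: [0.6431, -0.1592, 0.1517]
ee_rot: [179.9, 0.1, 107.3]
ft_force: [0.3, -0.1, -0.3]
gripper_width: 0.0856
finger_force: 0.0
```

Emit:
carry_out:
  motion:
    - [[1,0.07,0.2,0,0],[1,0.14,0.35,0,0],[1,0.14,0.4,0,0],[1,0.14,0.4,0,0],[1,0.14,0.4,0,0]]

```text
time: 14.32
tool_pos: [0.676, -0.0587, 0.1513]
ee_rot: [-179.9, -0.0, 107.3]
ft_force: [0.8, -0.1, -0.5]
gripper_width: 0.0857
finger_force: 0.0
```

```bash
python3 look.py c top wrist
```

```text
[ 0.676  -0.0587  0.1513] [-179.95   -0.    107.28] 0.0857 14.32
top z 0.032
top z 0.076
wrist z 0.032
   [286. 121.] [685.1   7.5] 71.0 32.9 -71.9
wrist z 0.076
   [ 91. 366.] [ 568.1 -282.2] 69.3 28.5 77.2
```

Emit:
carry_out:
  motion:
    - [[1,0.035,0.15,-0.1,0.018],[1,0.035,0.268,-0.25,0.018],[1,0.035,0.268,-0.4,0.018],[1,0.035,0.268,-0.57,0.018],[1,0.035,0.268,-0.57,0.018],[1,0.035,0.268,-0.57,0.018],[1,0.035,0.268,-0.57,0.018],[-1,0.035,0.268,-0.57,0.018],[-1,0.035,0.268,-0.57,0.018],[-1,0.035,0.268,-0.57,0.018],[-1,0.035,0.268,-0.57,0.018],[-1,0.035,0.268,-0.57,0.018]]

```text
time: 15.42
tool_pos: [0.6861, 0.0063, 0.0114]
ee_rot: [179.8, 0.1, 107.9]
ft_force: [0.2, -0.5, -0.8]
gripper_width: 0.0309
finger_force: 51.4
```

Emit:
carry_out:
  motion:
    - [[-1,0,0,0.16,0],[-1,0,0,0.32,0],[-1,-0.1,0,0.48,-0.1],[-1,-0.2,-0.1,0.56,-0.2],[-1,-0.3,-0.2,0.56,-0.3],[-1,-0.4,-0.35,0.56,-0.4],[-1,-0.46,-0.5,0.56,-0.5],[-1,-0.46,-0.65,0.56,-0.57],[-1,-0.46,-0.8,0.56,-0.57],[-1,-0.46,-0.9,0.56,-0.57],[-1,-0.46,-0.9,0.56,-0.57],[-1,-0.46,-0.9,0.56,-0.57]]

```text
time: 16.42
tool_pos: [0.5694, -0.22, 0.1495]
ee_rot: [180.0, -0.0, 82.1]
ft_force: [-0.5, 0.3, -1.7]
gripper_width: 0.0312
finger_force: 51.5
```

Emit:
carry_out:
  motion:
    - [[-1,-0.05,-0.15,0,0],[-1,-0.09,-0.3,0,0],[-1,-0.09,-0.45,-0.05,0],[-1,-0.09,-0.48,-0.15,0],[-1,-0.09,-0.48,-0.22,0],[-1,-0.09,-0.48,-0.22,0],[-1,-0.09,-0.48,-0.22,0],[-1,-0.09,-0.48,-0.22,0]]

```text
time: 17.08
tool_pos: [0.5479, -0.3371, 0.0951]
ee_rot: [180.0, -0.0, 82.4]
ft_force: [0.4, 0.2, -1.6]
gripper_width: 0.0311
finger_force: 51.4
```

```bash
python3 look.py d wrist top
```

```text
[ 0.5479 -0.3371  0.0951] [179.98  -0.    82.36] 0.0311 17.08
wrist z 0.032
wrist z 0.076
top z 0.032
   [139. 208.] [575.4 321.1] 74.7 32.8 -89.5
top z 0.076
   [139. 208.] [567.4 307.4] 71.4 31.4 -89.5
```

View pics/d_wrist.png

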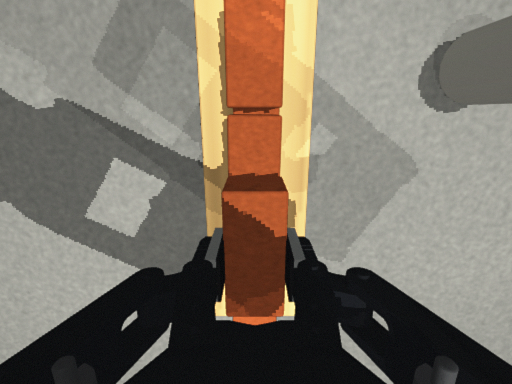

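The held brick sits at (255,250), over the second-course bricks seen at (255,50) and (253,145). It's aligned, so I'm lowering it.

Emit:
carry_out:
  motion:
    - [[-1,-0.003,-0.01,0,0],[-1,-0.003,-0.01,-0.02,0],[-1,-0.003,-0.01,-0.03,0],[-1,-0.003,-0.01,-0.034,0],[-1,-0.003,-0.01,-0.034,0],[-1,-0.003,-0.01,-0.034,0],[-1,-0.003,-0.01,-0.034,0]]

```text
time: 17.77
tool_pos: [0.547, -0.3411, 0.0874]
ee_rot: [179.9, 0.0, 82.2]
ft_force: [-1.1, 2.0, 6.3]
gripper_width: 0.0313
finger_force: 52.4
```

Emit:
carry_out:
  motion:
    - [[0.4,0,0,0,0],[0.4,0,0,0,0],[0.4,0,0,0,0],[0.4,0,0,0,0],[1,0,0,0.15,0],[1,0,0,0.3,0],[1,-0.1,0.15,0.4,0],[1,-0.2,0.3,0.4,0],[1,-0.2,0.45,0.4,0.1],[1,-0.2,0.6,0.4,0.17],[1,-0.2,0.6,0.4,0.17],[1,-0.2,0.6,0.4,0.17]]

```text
time: 18.77
tool_pos: [0.4959, -0.1884, 0.186]
ee_rot: [-180.0, -0.0, 90.1]
ft_force: [0.4, -0.8, 0.3]
gripper_width: 0.0851
finger_force: 0.0
```

Emit:
carry_out:
  motion:
    - [[-1,-0.1,0.15,0,0],[-1,-0.15,0.3,0,0],[-1,-0.2,0.45,0,0],[-1,-0.2,0.6,0,0],[-1,-0.2,0.75,0,0],[-1,-0.2,0.9,0,0],[-1,-0.2,1,0,0],[-1,-0.2,1,0,0],[-1,-0.2,1,0,0]]

```text
time: 19.52
tool_pos: [0.4477, 0.0592, 0.1858]
ee_rot: [179.9, 0.0, 90.0]
ft_force: [0.2, -0.5, -0.6]
gripper_width: -0.0002
finger_force: 0.0
```

```bash
python3 look.py e top; python3 - <<'E'
from h import *
im=cv2.imread("pics/e_top.png")[...,::-1].copy(); c=eyes.get_calibration("top")
for k in blobs(im,(4,100,60),(14,255,255),200):
    m=k.reshape(-1,2); print(m.min(0),m.max(0))
crop=im[170:250,290:430]; cv2.imwrite("pics/e_crop.png",cv2.resize(crop,(700,400),interpolation=cv2.INTER_CUBIC)[...,::-1])
E
```

```text
[0.4477 0.0592 0.1858] [1.7993e+02 4.0000e-02 9.0020e+01] -0.0002 19.52
top z 0.032
   [138. 208.] [575.6 321.1] 74.7 33.8 -89.4
top z 0.076
   [138. 208.] [567.6 307.5] 71.4 32.3 -89.4
[125 202] [152 214]
[309 194] [419 215]
```

View pics/e_crop.png

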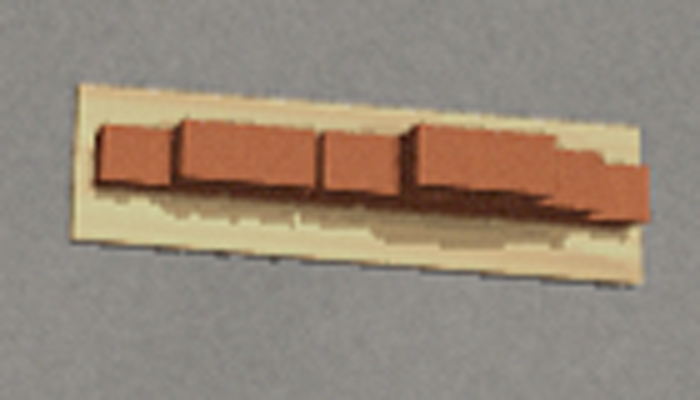

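The crop shows the second course complete, with the third-course brick at (485,160) bridging squarely. Next is the lever.

Emit:
carry_out:
  motion:
    - [[-1,-0.05,0.15,0,0],[-1,-0.1,0.3,0,0],[-1,-0.15,0.45,0,0],[-1,-0.19,0.6,0,0],[-1,-0.19,0.75,0,0],[-1,-0.19,0.9,0,0],[-1,-0.19,0.99,-0.1,0],[-1,-0.19,0.99,-0.2,0],[-1,-0.19,0.99,-0.22,0],[-1,-0.19,0.99,-0.22,0]]

```text
time: 20.4
tool_pos: [0.3988, 0.3048, 0.1291]
ee_rot: [-179.8, 0.1, 89.8]
ft_force: [-0.2, -0.1, 0.3]
gripper_width: 0.0001
finger_force: 0.0
```

```bash
python3 - <<'E'
from h import *
s=telemetry.sense(); print(np.round(s["tool_pos"],4))
a,b=eyes.grab_frame("wrist"),eyes.grab_frame("scene")
im=np.hstack([cv2.resize(a,(400,300)),cv2.resize(b[140:340,270:470],(400,300))]); cv2.imwrite("pics/f.png",cv2.cvtColor(im,cv2.COLOR_RGB2BGR))
E
```

```text
[0.3988 0.3048 0.1291]
```

View pics/f.png

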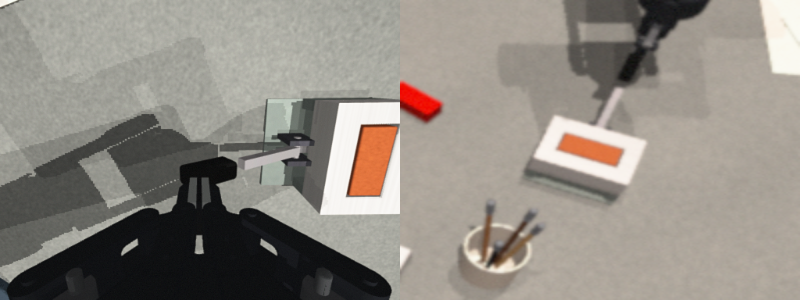

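The left panel shows the closed finger tips at (200,180) over the grip at (208,170). I'll check the y offset by ray while pressing in stages.

```bash
python3 - <<'E'
from h import *
c=eyes.get_calibration("wrist")
for u,v in [(232,210),(232,228),(302,205),(266,217),(385,193)]: print((u,v),[ray(c,u,v,z).round(3)[:2].tolist() for z in (.107,.095,.06)])
E
```

```text
(232, 210) [[0.385, 0.317], [0.384, 0.313], [0.381, 0.299]]
(232, 228) [[0.385, 0.304], [0.384, 0.299], [0.38, 0.283]]
(302, 205) [[0.431, 0.32], [0.433, 0.316], [0.439, 0.304]]
(266, 217) [[0.407, 0.312], [0.408, 0.307], [0.409, 0.293]]
(385, 193) [[0.483, 0.328], [0.489, 0.324], [0.507, 0.314]]
```

Emit:
carry_out:
  motion:
    - [[-1,0,0.012,-0.04,0],[-1,0,0.012,-0.1,0],[-1,0,0.012,-0.14,0],[-1,0,0.012,-0.18,0],[-1,0,0.012,-0.22,0],[-1,0,0.012,-0.25,0],[-1,0,0.012,-0.28,0],[-1,0,0.012,-0.28,0],[-1,0,0.012,-0.28,0]]

```text
time: 21.25
tool_pos: [0.3992, 0.3095, 0.0602]
ee_rot: [-180.0, 0.0, 89.9]
ft_force: [-0.1, -0.2, 0.6]
gripper_width: -0.0
finger_force: 0.0
```

Emit:
carry_out:
  motion:
    - [[-1,0,0,-0.02,0],[-1,0,0,-0.03,0],[-1,0,0,-0.03,0],[-1,0,0,-0.03,0],[-1,0,0,-0.03,0]]

```text
time: 21.67
tool_pos: [0.3999, 0.31, 0.0572]
ee_rot: [179.8, -0.1, 89.9]
ft_force: [-4.5, -3.1, 31.6]
gripper_width: 0.0003
finger_force: 15.4
```

Emit:
carry_out:
  motion:
    - [[-1,0,0,0.05,0],[-1,0,0,0.2,0],[1,0,0,0.36,0],[1,0,-0.1,0.48,0],[1,0.15,-0.25,0.5,0],[1,0.3,-0.25,0.5,0],[1,0.45,-0.25,0.5,0],[1,0.6,-0.25,0.5,0],[1,0.67,-0.25,0.5,0],[1,0.67,-0.25,0.5,0],[1,0.67,-0.25,0.5,0]]

```text
time: 22.58
tool_pos: [0.567, 0.2466, 0.1778]
ee_rot: [-180.0, 0.0, 89.8]
ft_force: [-0.7, -0.4, 0.7]
gripper_width: 0.0854
finger_force: 0.0
```

```bash
python3 - <<'E'
from h import *
s=telemetry.sense(); print(np.round(s["tool_pos"],4),np.round(s["ee_rot"],2),s["time"])
c=eyes.get_calibration("wrist"); a=eyes.grab_frame("wrist"); b=eyes.grab_frame("scene")
for k in blobs(a,(4,120,60),(14,255,255),200):
    for z in (.1,.075): p,w,h,y=rect(k,c,z); print(k.reshape(-1,2).mean(0).round(),z,p.round(1),round(w,1),round(h,1),round(y,1))
im=np.hstack([cv2.resize(a,(400,300)),cv2.resize(b[140:340,270:470],(400,300))]); cv2.imwrite("pics/g.png",cv2.cvtColor(im,cv2.COLOR_RGB2BGR))
E
```

```text
[0.567  0.2466 0.1778] [-179.98    0.     89.84] 22.5833
[255. 126.] 0.1 [567.1 306.3] 70.8 31.4 -89.5
[255. 126.] 0.075 [567.1 304.7] 78.8 34.9 -89.5
```

View pics/g.png

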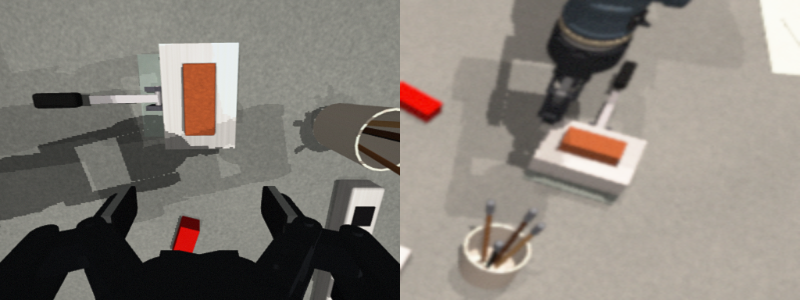

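The brick stands proud of the mould (left panel at (199,98)) and the lever is down. I'm grasping it.

Emit:
carry_out:
  motion:
    - [[1,0,0.12,0,0.015],[1,0,0.238,0,0.015],[1,0,0.238,-0.1,0.015],[1,0,0.238,-0.2,0.015],[1,0,0.238,-0.3,0.015],[1,0,0.238,-0.385,0.015],[1,0,0.238,-0.385,0.015],[-1,0,0.238,-0.385,0.015],[-1,0,0.238,-0.385,0.015],[-1,0,0.238,-0.385,0.015],[-1,0,0.238,-0.385,0.015],[-1,0,0.238,-0.385,0.015]]

```text
time: 23.68
tool_pos: [0.5675, 0.3069, 0.0838]
ee_rot: [179.8, -0.1, 90.6]
ft_force: [-0.0, -0.0, 2.6]
gripper_width: 0.0307
finger_force: 54.3
```

Emit:
carry_out:
  motion:
    - [[-1,0,0,0,0],[-1,0,0,0.05,0],[-1,0,0,0.15,0],[-1,0,0,0.25,0],[-1,0,0,0.35,0],[-1,0,-0.1,0.4,0],[-1,0,-0.3,0.4,0],[-1,0,-0.45,0.4,0],[-1,0,-0.6,0.4,0],[-1,0,-0.75,0.4,0],[-1,0,-0.9,0.4,0],[-1,0,-1,0.4,0]]

```text
time: 24.68
tool_pos: [0.566, 0.0532, 0.1826]
ee_rot: [-180.0, 0.1, 90.5]
ft_force: [-0.5, 0.4, -1.9]
gripper_width: 0.0305
finger_force: 53.8
```

Emit:
carry_out:
  motion:
    - [[-1,-0.01,-0.15,0,0],[-1,-0.02,-0.3,0,-0.1],[-1,-0.038,-0.45,0,-0.182],[-1,-0.038,-0.6,0,-0.182],[-1,-0.038,-0.75,0,-0.182],[-1,-0.038,-0.9,0,-0.182],[-1,-0.038,-1,0,-0.182],[-1,-0.038,-1,0,-0.182],[-1,-0.038,-1,0,-0.182],[-1,-0.038,-1,0,-0.182]]

```text
time: 25.52
tool_pos: [0.5563, -0.1928, 0.1821]
ee_rot: [-179.9, -0.1, 82.4]
ft_force: [-1.0, 0.3, -1.4]
gripper_width: 0.0303
finger_force: 53.8
```

Emit:
carry_out:
  motion:
    - [[-1,0,-0.13,0,0],[-1,0,-0.265,0,0],[-1,0,-0.265,-0.1,0],[-1,0,-0.265,-0.2,0],[-1,0,-0.265,-0.3,0],[-1,0,-0.265,-0.32,0],[-1,0,-0.265,-0.32,0],[-1,0,-0.265,-0.32,0],[-1,0,-0.265,-0.32,0]]

```text
time: 26.27
tool_pos: [0.5583, -0.2596, 0.1038]
ee_rot: [179.8, 0.1, 82.5]
ft_force: [-0.2, -0.4, -1.3]
gripper_width: 0.0305
finger_force: 53.7
```

Emit:
carry_out:
  motion:
    - [[-1,-0.004,-0.015,0,0],[-1,-0.004,-0.015,-0.02,0],[-1,-0.004,-0.015,-0.03,0],[-1,-0.004,-0.015,-0.04,0],[-1,-0.004,-0.015,-0.05,0],[-1,-0.004,-0.015,-0.05,0],[-1,-0.004,-0.015,-0.05,0]]

```text
time: 26.85
tool_pos: [0.556, -0.2637, 0.0919]
ee_rot: [180.0, 0.0, 82.4]
ft_force: [-3.4, -0.3, 13.0]
gripper_width: 0.0303
finger_force: 55.5
```

Emit:
carry_out:
  motion:
    - [[0.4,0,0,0,0],[0.4,0,0,0,0],[0.4,0,0,0,0],[0.4,0,0,0,0],[1,0,0,0.15,0],[1,0,0,0.3,0],[1,0,0.15,0.4,0],[1,-0.1,0.3,0.4,0.15],[1,-0.2,0.45,0.4,0.3],[1,-0.3,0.6,0.4,0.45],[1,-0.3,0.6,0.4,0.6],[1,-0.3,0.6,0.4,0.6]]

```text
time: 27.85
tool_pos: [0.4775, -0.1097, 0.1892]
ee_rot: [-179.8, -0.2, 109.7]
ft_force: [-0.2, 0.5, 0.7]
gripper_width: 0.0856
finger_force: 0.0
```

Emit:
carry_out:
  motion:
    - [[1,0,0.15,0,0.15],[1,0,0.3,0,0.3],[1,0,0.45,0,0.45],[1,-0.1,0.6,0,0.6],[1,-0.1,0.75,0,0.75],[1,-0.1,0.9,0,0.9],[1,-0.1,0.9,0,0.95],[1,-0.1,0.9,0,0.95],[1,-0.1,0.9,0,0.95]]

```text
time: 28.6
tool_pos: [0.4573, 0.1113, 0.1895]
ee_rot: [180.0, 0.1, 152.0]
ft_force: [-0.3, -0.3, -0.1]
gripper_width: 0.0852
finger_force: 0.0
```

Emit:
carry_out:
  motion:
    - [[1,-0.1,0.15,0,0.15],[1,-0.2,0.3,0,0.3],[1,-0.26,0.45,0,0.45],[1,-0.26,0.6,0,0.6],[1,-0.26,0.7,0,0.63],[1,-0.26,0.7,0,0.63],[1,-0.26,0.7,0,0.63],[1,-0.26,0.7,0,0.63]]

```text
time: 29.27
tool_pos: [0.3918, 0.2851, 0.1893]
ee_rot: [-180.0, -0.0, -179.7]
ft_force: [0.2, 0.2, 0.2]
gripper_width: 0.0853
finger_force: 0.0
```

```bash
python3 - <<'E'
from h import *
s=telemetry.sense(); print(np.round(s["tool_pos"],4),np.round(s["ee_rot"],2),s["time"])
c=eyes.get_calibration("wrist"); a=eyes.grab_frame("wrist"); b=eyes.grab_frame("top"); ct=eyes.get_calibration("top")
for n,im,cc in(("w",a,c),("t",b,ct)):
  for k in blobs(im,(0,0,0),(180,255,45),60):
    p,w,h,y=rect(k,cc,.055)
    if w<90: print(n,k.reshape(-1,2).mean(0).round(),p.round(1),round(w,1),round(h,1),round(y,1))
im=np.hstack([cv2.resize(a,(400,300)),cv2.resize(b[170:250,290:430],(400,300))]); cv2.imwrite("pics/i.png",cv2.cvtColor(im,cv2.COLOR_RGB2BGR))
E
```

```text
[0.3918 0.2851 0.1893] [-1.7995e+02 -3.0000e-02 -1.7970e+02] 29.2667
w [278. 259.] [481.7 314.4] 23.3 6.9 1.6
w [271. 180.] [389.  303.6] 52.0 17.8 0.8
t [ 70. 367.] [186.2 472.7] 63.6 28.7 73.9
t [271. 119.] [810.5 -62.4] 28.6 24.5 87.1
t [255. 113.] [829.8 -16.3] 37.2 34.0 87.2
```

View pics/i.png

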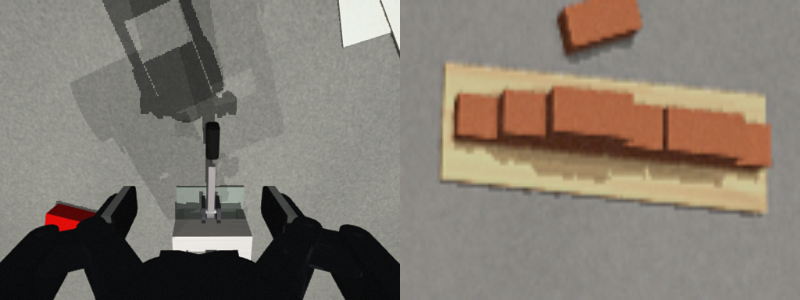

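The left panel shows the lever grip at (211,140), well centred. The right panel shows the third-course brick from the far end lying off the wall at crop (600,25), so it was knocked off. The lever comes first, then I'll re-lay that brick.

Emit:
carry_out:
  motion:
    - [[1,-0.006,0.076,-0.15,0],[1,-0.006,0.076,-0.3,0],[1,-0.006,0.076,-0.45,0],[1,-0.006,0.076,-0.6,0],[1,-0.006,0.076,-0.645,0],[1,-0.006,0.076,-0.645,0],[-1,-0.006,0.076,-0.645,0],[-1,-0.006,0.076,-0.645,0],[-1,-0.006,0.076,-0.645,0],[-1,-0.006,0.076,-0.645,0],[-1,-0.006,0.076,-0.645,0],[-1,-0.006,0.076,-0.645,0]]

```text
time: 30.37
tool_pos: [0.39, 0.3036, 0.0293]
ee_rot: [-179.8, 0.1, -179.3]
ft_force: [2.2, -9.6, 6.3]
gripper_width: 0.0173
finger_force: 53.6
```

Emit:
carry_out:
  motion:
    - [[-1,0.006,0,0.03,0],[-1,0.014,0,0.06,0],[-1,0.028,0,0.1,0],[-1,0.042,0,0.13,0],[-1,0.053,0,0.16,0],[-1,0.066,0,0.19,0],[-1,0.068,0,0.198,0],[-1,0.068,0,0.2,0],[-1,0.068,0,0.2,0],[-1,0.068,0,0.2,0]]

```text
time: 31.2
tool_pos: [0.4073, 0.3037, 0.0779]
ee_rot: [-179.8, 0.0, -179.4]
ft_force: [6.4, -7.1, -7.2]
gripper_width: 0.0174
finger_force: 51.6
```

Emit:
carry_out:
  motion:
    - [[-1,0,0,0.008,0],[-1,0,0,0.012,0],[-1,0,0,0.012,0],[1,0,0,0,0],[1,0,0,0,0],[1,0,0,0,0],[1,0,0,0,0],[1,0,0,0.15,0],[1,0,0,0.3,0],[1,0,0,0.45,0],[1,0,-0.15,0.5,-0.15],[1,0,-0.3,0.5,-0.3]]

```text
time: 32.2
tool_pos: [0.4092, 0.2322, 0.2077]
ee_rot: [179.7, 0.6, 167.0]
ft_force: [1.0, -0.4, 0.7]
gripper_width: 0.0857
finger_force: 0.0
```

```bash
python3 look.py j top; python3 - <<'E'
from h import *
im=cv2.imread("pics/j_top.png")
a=cv2.resize(im[150:250,290:430],(400,286),interpolation=cv2.INTER_CUBIC); b=cv2.resize(im[180:300,80:248],(400,286),interpolation=cv2.INTER_CUBIC)
cv2.imwrite("pics/jc.png",np.hstack([a,b]))
c=eyes.get_calibration("top"); print(eyes and ray(c,343,148,0).round(3))
E
```

```text
[0.4092 0.2322 0.2077] [179.67   0.57 166.96] 0.0857 32.2
top z 0.032
   [359. 175.] [ 638.2 -300.2] 79.0 34.6 -80.2
top z 0.076
   [359. 175.] [ 627.4 -285.9] 75.5 33.0 -80.2
[ 0.731 -0.272  0.   ]
```

View pics/jc.png

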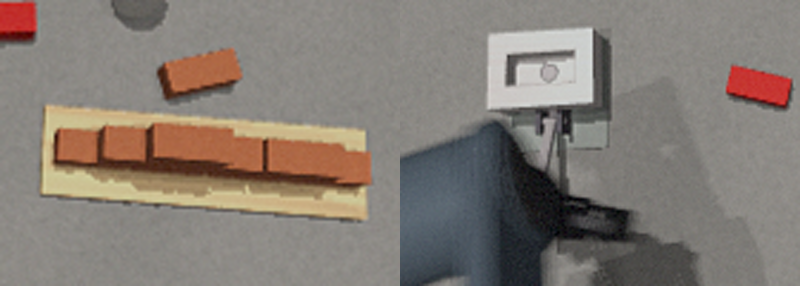

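The left panel shows the loose clay brick at (200,73), flat on the table between the wall and the glue, and the rest of the wall intact. The right panel shows the mould emptied, with the rod at the floor of the pocket. I'm going for that brick.

Emit:
carry_out:
  motion:
    - [[1,0,-0.15,0,-0.15],[1,0.05,-0.3,0,-0.3],[1,0.1,-0.45,0,-0.45],[1,0.15,-0.6,0,-0.6],[1,0.2,-0.75,0,-0.75],[1,0.2,-0.9,0,-0.8],[1,0.2,-1,0,-0.8],[1,0.2,-1,0,-0.8]]

```text
time: 32.92
tool_pos: [0.4575, -0.0234, 0.2037]
ee_rot: [180.0, 0.1, 130.7]
ft_force: [0.4, 0.2, -0.3]
gripper_width: 0.0855
finger_force: 0.0
```

Emit:
carry_out:
  motion:
    - [[1,0.1,-0.15,0,-0.15],[1,0.2,-0.3,0,-0.3],[1,0.3,-0.45,0,-0.45],[1,0.4,-0.6,0,-0.6],[1,0.5,-0.75,0,-0.6],[1,0.6,-0.9,0,-0.6],[1,0.7,-1,0,-0.6],[1,0.7,-1,0,-0.6],[1,0.7,-1,0,-0.6]]

```text
time: 33.67
tool_pos: [0.6339, -0.2719, 0.2029]
ee_rot: [179.9, 0.1, 103.9]
ft_force: [-0.2, -0.2, -0.2]
gripper_width: 0.0854
finger_force: 0.0
```

Emit:
carry_out:
  motion:
    - [[0.18,0,-0.15,0,0],[0.18,0,-0.3,-0.1,0],[0.18,0,-0.32,-0.1,0],[0.18,0,-0.32,-0.1,0],[0.18,0,-0.32,-0.1,0]]

```text
time: 34.08
tool_pos: [0.6308, -0.3473, 0.1778]
ee_rot: [-179.9, -0.2, 104.0]
ft_force: [0.3, 1.0, -0.3]
gripper_width: 0.0504
finger_force: 0.0
```

```bash
python3 look.py k wrist top; python3 - <<'E'
from h import *
im=cv2.imread("pics/k_wrist.png")[...,::-1].copy(); c=eyes.get_calibration("wrist")
for k in blobs(im,(4,120,60),(14,255,255),200):
    p,w,h,y=rect(k,c,.032); print(k.reshape(-1,2).mean(0).round(),p.round(1),round(w,1),round(h,1),round(y,1))
E
```

```text
[ 0.6308 -0.3473  0.1778] [-179.94   -0.18  104.  ] 0.0504 34.08
wrist z 0.032
   [273. 145.] [ 640.5 -306. ] 71.2 32.2 -80.4
wrist z 0.076
   [273. 145.] [ 636.3 -301.4] 60.3 27.2 -80.4
top z 0.032
top z 0.076
[273. 145.] [ 641.7 -306. ] 71.5 32.3 -80.3
[429. 123.] [ 792.  -244.9] 51.0 38.2 14.1
[185. 116.] [ 539.4 -317.4] 281.5 62.4 82.6
```

View pics/k_wrist.png

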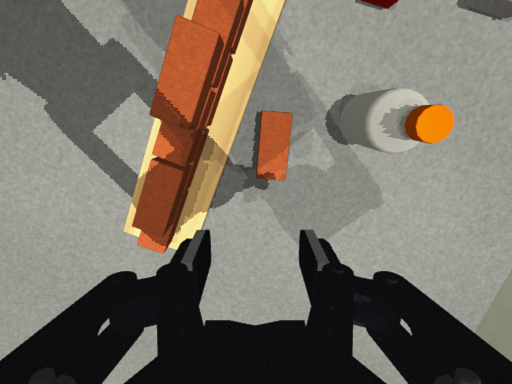

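The wrist view shows the brick at (273,145), flat and clear of the board and of the glue at (400,120). I'm descending in two steps.

Emit:
carry_out:
  motion:
    - [[0.18,0.038,0.1,0,-0.098],[0.18,0.038,0.172,-0.1,-0.098],[0.18,0.038,0.172,-0.25,-0.098],[0.18,0.038,0.172,-0.4,-0.098],[0.18,0.038,0.172,-0.46,-0.098],[0.18,0.038,0.172,-0.46,-0.098],[0.18,0.038,0.172,-0.46,-0.098],[0.18,0.038,0.172,-0.46,-0.098]]

```text
time: 34.85
tool_pos: [0.6428, -0.3072, 0.066]
ee_rot: [179.8, 0.2, 99.6]
ft_force: [-0.1, -0.3, 0.3]
gripper_width: 0.0499
finger_force: 0.0
```

Emit:
carry_out:
  motion:
    - [[0.18,-0.006,0.004,-0.1,0],[0.18,-0.006,0.004,-0.2,0],[0.18,-0.006,0.004,-0.2,0],[0.18,-0.006,0.004,-0.2,0],[-1,-0.006,0.004,-0.2,0],[-1,-0.006,0.004,-0.2,0],[-1,-0.006,0.004,-0.2,0],[-1,-0.006,0.004,-0.2,0],[-1,-0.006,0.004,-0.2,0]]

```text
time: 35.6
tool_pos: [0.6414, -0.3069, 0.0164]
ee_rot: [179.8, 0.2, 99.6]
ft_force: [0.0, -0.4, 5.9]
gripper_width: 0.0307
finger_force: 52.1
```

Emit:
carry_out:
  motion:
    - [[-1,0,0,0.1,0],[-1,0,0,0.25,0],[-1,0,0,0.4,0],[-1,0,0,0.55,0],[-1,0,0,0.64,-0.1],[-1,-0.1,-0.05,0.64,-0.2],[-1,-0.2,-0.1,0.64,-0.3],[-1,-0.3,-0.14,0.64,-0.38],[-1,-0.37,-0.14,0.64,-0.38],[-1,-0.37,-0.14,0.64,-0.38],[-1,-0.37,-0.14,0.64,-0.38],[-1,-0.37,-0.14,0.64,-0.38]]

```text
time: 36.6
tool_pos: [0.5479, -0.3406, 0.1739]
ee_rot: [179.9, 0.0, 82.5]
ft_force: [0.5, 0.2, -1.7]
gripper_width: 0.0309
finger_force: 51.2
```

Emit:
carry_out:
  motion:
    - [[-1,0,0,-0.1,0],[-1,0,0,-0.2,0],[-1,0,0,-0.27,0],[-1,0,0,-0.28,0],[-1,0,0,-0.28,0],[-1,0,0,-0.28,0],[-1,0,0,-0.28,0]]

```text
time: 37.18
tool_pos: [0.5485, -0.3411, 0.1048]
ee_rot: [179.8, 0.1, 82.5]
ft_force: [0.3, 0.5, -0.8]
gripper_width: 0.0309
finger_force: 51.1
```

Emit:
carry_out:
  motion:
    - [[-1,-0.005,0.002,-0.02,0],[-1,-0.005,0.002,-0.035,0],[-1,-0.005,0.002,-0.05,0],[-1,-0.005,0.002,-0.053,0],[-1,-0.005,0.002,-0.053,0],[-1,-0.005,0.002,-0.053,0]]

```text
time: 37.68
tool_pos: [0.546, -0.3401, 0.0924]
ee_rot: [179.9, 0.0, 82.5]
ft_force: [-1.7, 1.4, 9.5]
gripper_width: 0.0308
finger_force: 52.5
```

Emit:
carry_out:
  motion:
    - [[0,0,0,0,0],[0.2,0,0,0,0],[0.4,0,0,0,0],[0.4,0,0,0,0],[0.4,0,0,0.1,0],[0.4,0,0,0.25,0],[0.4,0,0,0.4,0],[0.4,0,0,0.55,0],[0.4,-0.1,-0.15,0.55,0],[0.4,-0.1,-0.3,0.55,0],[0.4,-0.1,-0.4,0.55,0],[0.4,-0.1,-0.4,0.55,0]]

```text
time: 38.68
tool_pos: [0.5201, -0.4461, 0.2278]
ee_rot: [179.9, 0.3, 82.2]
ft_force: [0.7, 0.0, -0.3]
gripper_width: 0.0598
finger_force: 0.0
```

```bash
python3 - <<'E'
from h import *
s=telemetry.sense(); print(np.round(s["tool_pos"],4),np.round(s["ee_rot"],2),s["time"])
a=eyes.grab_frame("wrist"); b=eyes.grab_frame("top")
cv2.imwrite("pics/l_top.png",b[...,::-1]);cv2.imwrite("pics/l_wrist.png",a[...,::-1])
im=np.hstack([cv2.resize(a,(400,300)),cv2.resize(b[170:275,100:240],(400,300))]); cv2.imwrite("pics/l.png",im[...,::-1])
E
```

```text
[ 0.5201 -0.4461  0.2278] [179.86   0.27  82.21] 38.6833
```

View pics/l.png

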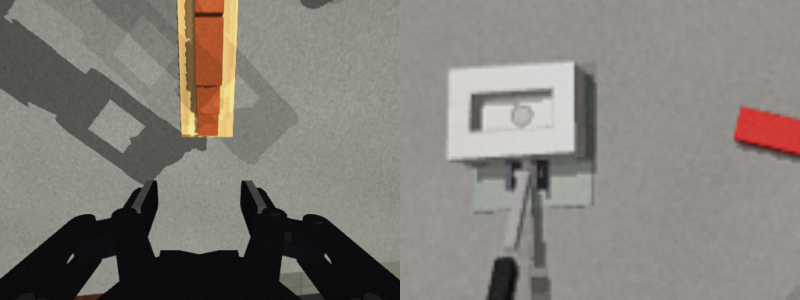

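The right panel shows the lever back up, as at the start, and the mould empty. The left panel shows the wall end-on. I've used up the picture views, so I'll move the arm clear and check the wall numerically.

Emit:
carry_out:
  motion:
    - [[0.4,-0.15,-0.1,0,0],[0.4,-0.3,-0.2,0,0],[0.4,-0.45,-0.3,0,0],[0.4,-0.6,-0.4,0,-0.2],[0.4,-0.75,-0.5,0,-0.4],[0.4,-0.9,-0.6,0,-0.6],[0.4,-1,-0.6,0,-0.8],[0.4,-1,-0.6,0,-0.8],[0.4,-1,-0.6,0,-0.8]]

```text
time: 39.53
tool_pos: [0.2689, -0.5895, 0.227]
ee_rot: [-179.9, -0.1, 46.2]
ft_force: [-0.8, 0.4, -0.1]
gripper_width: 0.0595
finger_force: 0.0
```

```bash
python3 - <<'E'
from h import *
c=eyes.get_calibration("top"); b=eyes.grab_frame("top"); cv2.imwrite("pics/m_top.png",b[...,::-1])
k=[q for q in blobs(b,(0,0,0),(180,255,40),40) if q[:,0,0].max()<170]
for q in k: print("grip",q.reshape(-1,2).mean(0).round(1),rect(q,c,.107))
for q in blobs(b,(4,100,40),(14,255,255),30): m=q.reshape(-1,2); print("clay",m.min(0),m.max(0),cv2.contourArea(q))
g=lambda f:cv2.cvtColor(cv2.imread(f),cv2.COLOR_BGR2GRAY).astype(int)
m,e,j=g("pics/m_top.png"),g("pics/e_top.png"),g("pics/j_top.png")
def proj(s,h):  # predicted pixel corners of a brick's top face
    d=np.array([.1305,.9914]); n=np.array([.9914,-.1305]); C=np.array([.5522,-.3015])+s*d
    X=np.array([[*(C+a*.036*d+t*.016*n),h] for a,t in((1,1),(1,-1),(-1,-1),(-1,1))])
    P=X@np.array(c["R"]).T+c["t"]; P=P@np.array(c["K"]).T; return P[:,:2]/P[:,2:]
for n,s in(("+",.038),("-",-.038)):
    q=proj(s,.108); mk=np.zeros(m.shape,np.uint8); cv2.fillConvexPoly(mk,q.round().astype(int),1)
    print(n,q.round(1).tolist(),"face mean/std",m[mk>0].mean().round(1),m[mk>0].std().round(1),"diff e",abs(m-e)[mk>0].mean().round(1),"diff j",abs(m-j)[mk>0].mean().round(1))
# measured extents of bright top faces along rows through third course
for v in range(190,216,2): print(v,"".join("%4d"%x for x in m[v,325:405:2]))
E
```

```text
grip [135.3 270.2] (array([408.06460571, 302.31118774]), 48.621551513671875, 19.5361328125, -10.343360900878906)
clay [308 193] [419 215] 1647.0
+ [[343.8, 191.7], [343.5, 203.9], [371.7, 206.2], [371.8, 193.9]] face mean/std 117.1 18.9 diff e 22.3 diff j 7.7
- [[373.4, 194.0], [373.3, 206.3], [401.6, 208.5], [401.5, 196.3]] face mean/std 119.2 18.8 diff e 7.1 diff j 20.8
190  176 176 173 174 174 174 175 175 179 181 187 171 171 152 155 148 151 154 141 141 130 131 125 130 133 129 131 133 129 137 132 131 130 132 131 132 130 135 131 131
192  182 177 181 182 183 181 178 178 178 167 168 166 166 169 171 171 175 177 180 179 183 186 186 186 171 175 156 152 149 150 151 139 132 127 124 124 133 129 136 128
194  152 118 118 126 124 135 144 140 153  65 113 116 114 113 115 113 111 132 120 132 137 150 141 169 168 165 170 179 177 182 184 185 185 186 189 188 190 173 172 154
196   38 120 114 118 116 116 117 116  44  71 114 113 116 118 117 116 118 115 117 115 114 116 114 108  70 115 109 118 116 117 123 121 130 150 149 173 174 175 178 180
198   47 123 118 116 111 118 117 114  50  68 115 115 117 114 115 
[... 719 characters left out ...]
 120 119 116 120 116 115 115 115 112 114
208   66  60  60  53  52  55  47  38  45  53  49  51  45  56  47  52  52  45  48  49  53  51  59  49  47  51  49  40  46  43  43  55  73  90 113 107 108 112 107 116
210  119 120 121 117 117 114 106 102  95  90  85  75  64  63  56  54  50  49  57  48  41  48  44  45  46  49  47  51  50  50  47  48  49  49  47  50  61  89 113 108
212  133 136 150 135 120 122 123 121 124 120 119 113 111 113 116 117 115 111 115  98  93  91  80  79  71  60  61  57  54  56  50  52  41  47  47  48  45  39  45  51
214  188 188 188 190 188 187 136 139 137 138 139 136 139 139 139 134 131 121 121 122 118 119 112 116 110 110 112 108 110 110 113 101 116  93  85  88  76  75  64  64
```

```bash
python3 - <<'E'
from h import *
c=eyes.get_calibration("top"); b=cv2.imread("pics/m_top.png")
hsv=cv2.cvtColor(b,cv2.COLOR_BGR2HSV); mk=cv2.inRange(hsv,(4,100,120),(14,255,255))
d=np.array([.1305,.9914]); n=np.array([.9914,-.1305])
def px(s,t,h):
    X=np.array([*(np.array([.5522,-.3015])+s*d+t*n),h]); P=np.array(c["K"])@(np.array(c["R"])@X+c["t"]); return P[:2]/P[2]
for s,h in((.140,.044),(.128,.044),(.105,.076),(.085,.076),(.055,.108),(.02,.108),(-.02,.108),(-.055,.108),(-.095,.076),(-.138,.044)):
    a,e=px(s,.016,h),px(s,-.016,h); u=int(round(a[0])); col=np.where(mk[185:222,u])[0]+185
    print(s,h,u,"pred rows",a[1].round(1),e[1].round(1),"seen",col.min()-.5,col.max()+.5)
E
```

```text
0.14 0.044 314 pred rows 194.7 206.1 seen 194.5 205.5
0.128 0.044 318 pred rows 195.0 206.5 seen 194.5 206.5
0.105 0.076 329 pred rows 193.3 205.1 seen 193.5 205.5
0.085 0.076 337 pred rows 193.9 205.7 seen 194.5 205.5
0.055 0.108 351 pred rows 192.3 204.5 seen 192.5 204.5
0.02 0.108 365 pred rows 193.4 205.6 seen 193.5 205.5
-0.02 0.108 380 pred rows 194.6 206.8 seen 195.5 207.5
-0.055 0.108 394 pred rows 195.7 207.9 seen 196.5 208.5
-0.095 0.076 404 pred rows 199.2 211.1 seen 199.5 211.5
-0.138 0.044 415 pred rows 202.7 214.2 seen 202.5 213.5
```

All rows match to within a pixel (under 3 mm), the lever is up and the arm is clear.

```bash
python3 -c "
from cell import bot; print(bot.hand_in())"
```

```text
the job is handed in; nothing more can be done
None
```

The job is handed in: all five bricks are laid in staggered courses (three, then two) and the lever is fully raised. One third-course brick was found knocked off the wall partway through and was re-laid; the verdict on the run was not shown.

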